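Seat a record's centre adapter and pin the hand press shut

ROBOT

A 6-joint arm with a two-finger parallel gripper is mounted at the origin on the work surface. World frame = base frame: x ahead of the robot, y to its left, z up, the work surface at z = 0. Lengths are in m, angles in rad, forces in N, time in s.
With the tool pointing down it reaches from about 0.225 to 0.875 m from the base axis. Payload 3.4 kg.
Tool frame: the origin (TCP) lies at the very end of the fingers, on their centre line; the grasp point (between the pads) lies manip.grip_point_offset behind it (manip.grip_point_offset is the distance from the TCP to the grasp point, in m); z points along the fingers, y is the line along which they close (so a half turn about z gives the same grasp; the last joint's range is limited). The gripper opens to 85 mm and grips with 20 to 120 N. Pads are 22 mm wide; open, the fingers measure 114 mm over their backs; the gripper's body (76 mm by 85 mm) begins 54 mm behind the grasp point. The pads swing forward as they close: fully open they stand 13 mm farther back than shut.
Start: joints at [1.096, 0.276, 1.505, -0, 1.361, -0.121], TCP at [0.199, 0.539, 0.231] pointing down, gripper open.
Joint ranges: [-2.89, 2.89], [-0.75, 2.08], [0.22, 2.7], [-1.18, 4.32], [0.11, 2.71], [-2.7, 2.7]. Speed limits (rad/s): [2.57, 2.57, 3.14, 3.14, 3.14, 3.14].

INTERFACE

Orientations are given as a unit quaternion [w, x, y, z].
In Python, from rig import manip gives the robot as it stands.
- The arm moves only by the shell command python3 -m pendant 'ROWS' [FORCE]. ROWS is JSON, a list of rows, each an object of numbers: "jaw": the opening, from -1 (shut) to 1 (fully open); "tx", "ty", "tz": the shift along the world's x, y, z in cm; "ax", "ay", "az": the turn, a rotation vector about the world's x, y, z in degrees. In form: [{"jaw": .., "tx": .., "ty": .., "tz": .., "ax": .., "ay": .., "az": ..}, ...]. A call has 1 to 10 rows; each row is the pose to reach, as a shift and turn from the pose commanded when the call began; what a row does not reach only later rows make up. A row lasts 1/8 s, in which the tool goes at most 62.5 mm and 10.7 degrees, less where a joint would pass 70% of its speed; a pose out of reach is approached as far as the arm can. A call with a gripper value outside its range is refused whole. The fingers move at their own pace and stop on an object; FORCE is the grip in N (left out, the last holds). Time passes only in rows, so rows that repeat a pose let the fingers close. It gives the time, the measured TCP pose, the force, the opening and the grip force at its end, in the units of the state.
- manip.get_state(): the state, without advancing time (a new reading comes with each control period).
- manip.get_image(name): name is "scene" or "top" or "wrist"; returns a dict with "pixels" (420x560x3 uint8, blue, green, red), "depth" (420x560 float32, m along the optical axis (not along the pixel's ray), 0 where there is no reading), "fx", "fy", "cx", "cy" (pixels), "D" ([k1, k2, p1, p2, k3] as OpenCV has them; the pictures are not rectified), "pose" (4x4, takes a point from camera to world coordinates). Camera axes: x right, y down, z forward; pixel columns grow to the right and rows downward; lengths in m; the calibration is good to about 2 mm. A picture is of the moment at which its call begins.
- manip.sign_off(): hands the job in; it is judged then, once.
The state is a dict: "clock": time; "qpos": joint angles; "qd": joint speeds; "effort": joint torques, N m; "position": TCP position; "ee_rot": TCP orientation; "contact_force": force on the tool from outside, world axes, zero at the start; "moment": the same for the moment, N m; "width": finger opening in m; "gripper_force": force on a finger pad.
Only numpy, scipy, OpenCV 4.12 (cv2) and the standard library are available. Lean on these libraries where they do the work, as an engineer would, in place of code of your own. Each camera call takes 0.05 s, during which the arm holds its last target. There are 200 camera calls.

TASK

Seat the white centre adapter in the record that lies on the green hand press: bring the hinged press beam down by its grip, with a firm, steady push, until the adapter is fully home and the beam's slotted end lies right down over the staple. Then lock the beam: feel the steel arbor pin into the staple's eye, push it through until its collar is up against the side of the beam, and leave it there. Do not slam or force the beam or the pin, and leave the spare adapters and the black roll-weight where they are.

Things in the scene. Friction and masses are not known exactly. Their poses are not given: they have to be found in the camera images.
- press: Green cast hand press bolted to the bench, fixed. Base 270 x 190 x 24 mm, origin at the centre of its underside. Its beam lies along press x: hinge at x +105 mm, staple at x -105, grip at x -151 to -223 (beam down). The pin goes through along press y. Press -x points roughly to world -y, press +y roughly to the robot, both within 0.3 rad. A 175 mm record lies on it, top 32 mm above the bench
- beam (a joint): Beam angle (rad) about the hinge axis (70 mm above the bench, along press y): 0 = level at its hard stop, grows as the grip rises; 0.5 to 0.85 at the start. Stiff hinge, stays where left; 1 to 2 N at the grip moves it. Near 0.06 to 0.1 its foot meets the proud adapter and the push needed at the grip rises to 17 to 21 N, until the hard stop. Over 60 N at the grip is forcing it
- beam_grip (a point): Middle of the beam's round black grip, on its axis, 292 mm from the hinge axis. Grip 28 mm dia, 72 mm long, in line with the beam; push it from above or pinch it across. Beam: 44 mm wide (press y -22 to +22), 20 mm thick, top 80 mm above the bench when down; a 20 mm wide slot 186 to 238 mm from the hinge takes the staple
- adapter (a joint): How far the white nylon adapter in the record's centre still stands proud of its seat (m): 0 = flange home on the record; 0.006 to 0.009 at the start. A tight fit: it needs about 46 N on itself and stays where it is pushed
- adapter_top (a point): Centre of the adapter's top face. The flange is 46 mm dia and 8 mm thick; top 40 mm above the bench when home
- staple_foot (a point): Rivet of the steel staple, at press x -105, y 0, 33 mm above the bench. Staple: upright lug 30 mm (press x) by 14 (press y), top 108 mm up, a round 14 mm eye through it along press y, 88 mm up. Stiff on its rivet, it may lean: the eye is up to 7 mm to either side along press x (not reported: feel for it). The lowered beam's top is 8 mm below the eye's centre; a beam left high blocks the eye
- pin: Steel arbor pin, 130 mm, 0.12 to 0.2 kg. Origin on its axis at the collar's front face, x to the tip. Shank 12 mm dia, x 0 to +85 (a slight chamfer at the tip); collar 22 mm dia, x -5 to 0; grooved handle 16 mm dia, x -45 to -5, gripped across. Starts level in the stand's notches, axis 45 mm above the bench, handle overhanging, tip roughly to world +x (within 0.5 rad)
- pin_tip (a point): End of the pin's tip, at pin x +85 mm. More than 40 N between pin and press counts as forcing it
- stand: Wooden pin stand, fixed, 80 x 46 mm, two notched uprights (34 mm wide, 49 mm high, 8 mm thick) at x -31 and +31 mm; origin at the centre of its underside. The pin lies along its x, collar face at x -36 mm; lift it straight up
- roll_weight: Bystander: black rubber roll-weight standing on end, 60 mm dia, 126 mm high with its steel hub; origin at the centre of its underside
- spare0: Bystander: spare white nylon adapter, 46 mm dia, 20 mm high; origin at the centre of its underside
- spare1: Bystander: second spare adapter, as the first
- spare2: Bystander: third spare adapter, as the first
There are look-alikes about, which are no part of the job. Of the things that look like the pin, the smallest one is meant.

How it is judged:
On the way, in this order (a step that is already met when the one before it is completed fails the run):
1. the beam is fully down and the adapter home (value of joint beam below 0.015 rad and value of joint adapter below 0.0015 m), for 0.2 s.
2. the pin is through the staple's eye up to its collar, the beam still down (all of step 1 and x of pin_tip in the frame of press between -0.1225 and -0.0875 m and z of pin_tip in the frame of press between 0.076 and 0.1 m and x of pin in the frame of press between -0.1175 and -0.0925 m and z of pin in the frame of press between 0.078 and 0.098 m and angle between the x axis of pin and the y axis of press, either way round below 0.2 rad and ((y of pin in the frame of press between 0.014 and 0.03 m and y of pin_tip in the frame of press below -0.03 m) or (y of pin in the frame of press between -0.03 and -0.014 m and y of pin_tip in the frame of press above 0.03 m))), for 0.2 s.
At the end, for the whole second after the job is handed in: Beam within 0.015 rad of its stop, adapter within 1.5 mm of its seat, pin at rest through the staple's eye with its collar within 8 mm of the beam's side, released (all of step 2 and linear speed of pin below 0.02 m/s); the robot touches nothing.
It fails at once if the press is forced: the robot bears on it with more than 60 N (contact force between any of the arm, the fingers and press above 60 N).
It fails at once if the pin is forced: it bears on the press with more than 40 N (contact force between pin and press above 40 N).
It fails at once if a spare adapter or the roll-weight is moved more than 20 mm (distance of any of spare0, spare1, spare2, roll_weight from where it was at the start of the episode above 0.02 m).
It also fails if it takes over 72 s, if anything falls off the work surface, if the arm or the gripper's body presses on something with over 40 N, if the wrist force passes 120 N, or if a joint passes its speed limit or range.

## Working session

There is one attempt and no reset: what is moved stays moved. The work goes in short steps, Python scripts to look and compute and a shell command to move; the robot and the scene stay as the last step left them, time stands still between calls to the robot, and variables do not carry over. Pictures are saved under pics/ and viewed, at most 10 in all, crops included, and the job is handed in when it is done.

```bash
mkdir -p pics
cat > h.py <<'E'
import numpy as np,cv2
from rig import manip
def grab(n,save=None):
    im=manip.get_image(n)
    if save: cv2.imwrite('pics/'+save,im['pixels']); np.savez('pics/'+save+'.npz',**{k:im[k] for k in('pixels','depth','fx','fy','cx','cy','D','pose')})
    return im
def load(s): return dict(np.load('pics/'+s+'.npz'))
def ray(im,u,v):
    K=np.array([[im['fx'],0,im['cx']],[0,im['fy'],im['cy']],[0,0,1]],float)
    p=cv2.undistortPoints(np.array([[[u,v]]],float),K,np.array(im['D'],float))[0,0]
    P=np.array(im['pose']); return P[:3,:3]@np.array([p[0],p[1],1]),P[:3,3]
def at(im,u,v,z=None):
    d,o=ray(im,u,v)
    if z is None:
        w=im['depth'][int(v)-1:int(v)+2,int(u)-1:int(u)+2]; s=np.median(w[w>0])
    else: s=(z-o[2])/d[2]
    return o+s*d
def proj(im,p):
    P=np.array(im['pose']);K=np.array([[im['fx'],0,im['cx']],[0,im['fy'],im['cy']],[0,0,1]],float)
    R=P[:3,:3].T; t=-R@P[:3,3]
    return cv2.projectPoints(np.atleast_2d(p).astype(float),cv2.Rodrigues(R)[0],t,K,np.array(im['D'],float))[0][:,0]
E
python3 - <<'E'
from h import *
for n in('scene','top'):
    im=grab(n,n+'0.png'); print(n,im['pose'].round(3).tolist(),im['fx'])
print(manip.grip_point_offset,manip.get_state())
E
```

```text
scene [[0.808, 0.437, -0.395, 0.938], [0.588, -0.576, 0.567, -0.536], [0.02, -0.691, -0.722, 0.762], [0.0, 0.0, 0.0, 1.0]] 416.7754150155665
top [[0.019, -0.99, 0.138, 0.412], [-1.0, -0.018, 0.007, 0.015], [-0.004, -0.138, -0.99, 0.948], [0.0, 0.0, 0.0, 1.0]] 396.2216973386417
0.0187 {'clock': 0.1, 'qpos': array([ 1.09602965e+00,  2.76558478e-01,  1.50599446e+00,  3.09892333e-05,
        1.36072324e+00, -1.21007497e-01]), 'qd': array([-3.74360270e-04,  2.99532621e-06, -2.68285197e-03, -2.29647304e-05,
        4.56969125e-04,  7.38459237e-04]), 'effort': array([-1.89738143e-04, -4.17702091e+01, -2.46402580e+01, -2.96517355e-04,
        5.85148169e-03,  7.92696937e-06]), 'position': array([0.19897815, 0.53897488, 0.2305158 ]), 'ee_rot': array([-2.61542092e-04,  1.75961843e-01,  9.84396628e-01, -8.00243258e-04]), 'contact_force': array([ 0.10870426, -0.07656103,  0.19750613]), 'moment': array([-0.007034  ,  0.00952864, -0.01132891]), 'gripper_force': 0.0, 'width': 0.08495198678812481}
```

View pics/scene0.png

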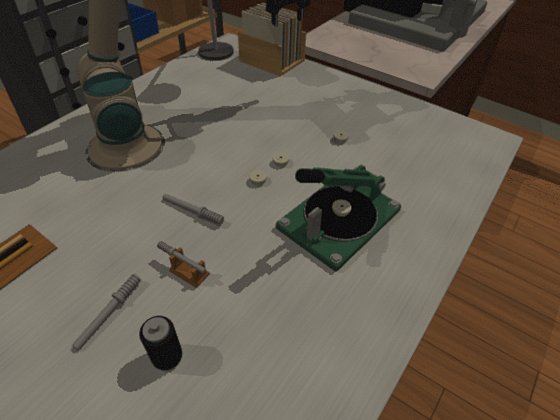

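View pics/top0.png

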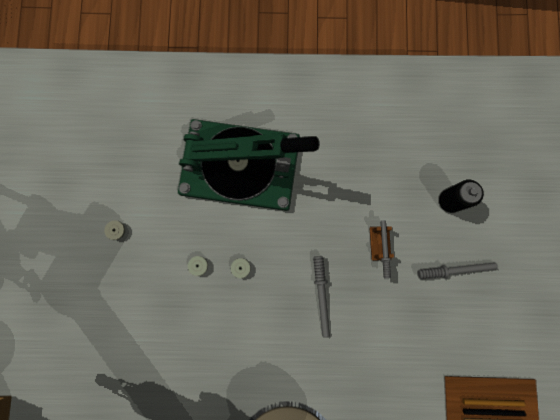

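The scene view shows the beam raised, with its grip towards -y, and the adapter at (342,207). The pin lies in the stand at (185,258), and the look-alikes lie flat on the bench. In the top view the press is at about (240,163), the stand at about (383,245) and the roll-weight at (465,193). Next I'll enlarge both.

Run:
```python
from h import *
im=load('top0.png')['pixels']
a=cv2.resize(im[112:218,172:325],None,fx=5,fy=5,interpolation=cv2.INTER_CUBIC)
cv2.imwrite('pics/press.png',a); 
b=cv2.resize(im[212:287,350:410],None,fx=7,fy=7,interpolation=cv2.INTER_CUBIC)
cv2.imwrite('pics/stand.png',b)
```

```text
(no output)
```

View pics/press.png

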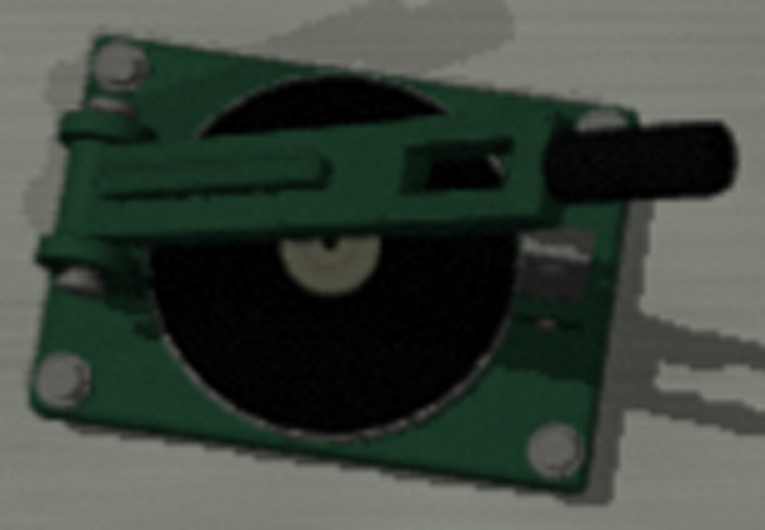

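View pics/stand.png

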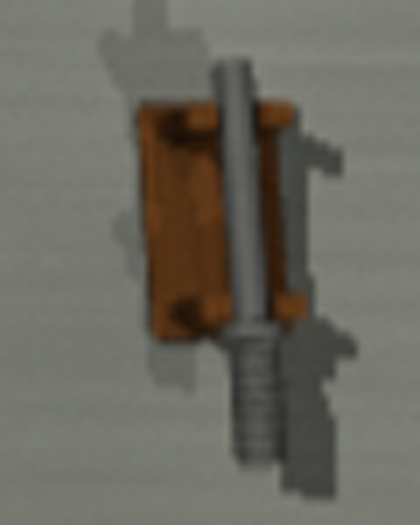

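Corners of the base in the crop are about (95,35), (632,108), (583,490) and (33,410). The staple top is at about (555,265). The pin's tip is at (233,62), its collar at (250,330) and its handle end at (258,465) in the stand crop.

```bash
cat > fit.py <<'E'
from h import *
im=load('top0.png')
C=[(95,35),(632,108),(583,490),(33,410)]
W=np.array([at(im,172+u/5-.4,112+v/5-.4,.024) for u,v in C])[:,:2]
M=np.array([[.134,-.094],[-.134,-.094],[-.134,.094],[.134,.094]])
c=W.mean(0); A=(W-c).T@M; th=np.arctan2(A[1,0]-A[0,1],A[0,0]+A[1,1])
R=np.array([[np.cos(th),-np.sin(th)],[np.sin(th),np.cos(th)]])
def pw(x,y,z): return np.r_[R@[x,y]+c,z]
E
python3 - <<'E'
from fit import *
print('press',c,th,np.degrees(th)); print((W-c-M@R.T)*1e3)
s=load('scene0.png'); 
for n,i in(('top',im),('scene',s)):
  print(n,proj(i,[pw(-.134,-.094,.024),pw(-.134,.094,.024),pw(.134,.094,.024),pw(-.105,0,.108),pw(0,0,.047)]).round(1).tolist())
P=[at(im,350+u/7-.43,212+v/7-.43,.045) for u,v in((233,62),(250,330),(258,465))]
print('pin',np.round(P,4).tolist()); d=P[0]-P[2]; print(np.linalg.norm(d),np.degrees(np.arctan2(d[1],d[0])))
# beam grip from depth
for u,v in((590,158),(640,155),(700,152)): print(at(im,172+u/5,112+v/5).round(4))
for u,v in((555,240),(555,265)): print('staple',at(im,172+u/5,112+v/5).round(4))
print('grip0',[pw(.105-.292*np.cos(a),0,.07+.292*np.sin(a)).round(4).tolist() for a in(0,.1,.5,.7,.85)])
print('eye',pw(-.105,0,.088),'approach',pw(-.105,.12,.088))
E
```

```text
press [0.65839966 0.1253435 ] 1.4513553246400308 83.15653467571322
[[-0.08842331 -1.2857799 ]
 [-0.11014431  3.26224362]
 [-0.69399569  1.45075525]
 [ 0.89256331 -3.42721897]]
top [[299.3, 133.2], [288.8, 209.3], [176.7, 193.9], [282.0, 159.6], [237.6, 160.7]]
scene [[336.3, 266.8], [273.6, 222.3], [341.3, 169.5], [314.7, 211.6], [340.3, 206.2]]
pin [[0.5242, -0.2118, 0.045], [0.4373, -0.2157, 0.045], [0.3944, -0.2175, 0.045]]
0.12996735439061008 2.5068804310430424
[0.641  0.0059 0.2363]
[ 0.6384 -0.0122  0.2487]
[ 0.6353 -0.0331  0.2628]
staple [0.6448 0.019  0.109 ]
staple [0.6405 0.0189 0.0831]
grip0 [[0.6361, -0.0603, 0.07], [0.6363, -0.0589, 0.0992], [0.6404, -0.0248, 0.21], [0.6443, 0.0079, 0.2581], [0.6479, 0.0383, 0.2894]]
eye [0.64588815 0.02109158 0.088     ] approach [0.52674311 0.03539044 0.088     ]
```

```bash
python3 -m pendant '[{"jaw":-1,"tz":8},{"jaw":-1,"tx":44.3,"ty":-55.4,"tz":8,"az":13},{"jaw":-1,"tx":44.3,"ty":-55.4,"tz":8,"az":13},{"jaw":-1,"tx":44.3,"ty":-55.4,"tz":8,"az":13},{"jaw":-1,"tx":44.3,"ty":-55.4,"tz":8,"az":13},{"jaw":-1,"tx":44.3,"ty":-55.4,"tz":8,"az":13},{"jaw":-1,"tx":44.3,"ty":-55.4,"tz":8,"az":13},{"jaw":-1,"tx":44.3,"ty":-55.4,"tz":8,"az":13},{"jaw":-1,"tx":44.3,"ty":-55.4,"tz":8,"az":13},{"jaw":-1,"tx":44.3,"ty":-55.4,"tz":8,"az":13}]' 40
python3 -m pendant '[{"jaw":-1},{"jaw":-1}]'
```

```text
invalid input at $[0]: expected keys jaw, tx, ty, tz, ax, ay, az
invalid input at $[0]: expected keys jaw, tx, ty, tz, ax, ay, az
```

```bash
python3 -m pendant '[{"jaw":-1,"tx":0,"ty":0,"tz":8,"ax":0,"ay":0,"az":0},{"jaw":-1,"tx":44.3,"ty":-55.4,"tz":8,"ax":0,"ay":0,"az":13},{"jaw":-1,"tx":44.3,"ty":-55.4,"tz":8,"ax":0,"ay":0,"az":13},{"jaw":-1,"tx":44.3,"ty":-55.4,"tz":8,"ax":0,"ay":0,"az":13},{"jaw":-1,"tx":44.3,"ty":-55.4,"tz":8,"ax":0,"ay":0,"az":13},{"jaw":-1,"tx":44.3,"ty":-55.4,"tz":8,"ax":0,"ay":0,"az":13},{"jaw":-1,"tx":44.3,"ty":-55.4,"tz":8,"ax":0,"ay":0,"az":13},{"jaw":-1,"tx":44.3,"ty":-55.4,"tz":8,"ax":0,"ay":0,"az":13},{"jaw":-1,"tx":44.3,"ty":-55.4,"tz":8,"ax":0,"ay":0,"az":13},{"jaw":-1,"tx":44.3,"ty":-55.4,"tz":8,"ax":0,"ay":0,"az":13}]' 40
```

```text
clock: 1.35
position: [0.549, 0.1014, 0.3073]
ee_rot: [-0.0, 0.064, 0.998, 0.0]
contact_force: [1.2, 0.2, 0.2]
width: 0.0001
gripper_force: 0.0
```

```bash
python3 -m pendant '[{"jaw":-1,"tx":0,"ty":0,"tz":0,"ax":0,"ay":0,"az":0},{"jaw":-1,"tx":0,"ty":0,"tz":0,"ax":0,"ay":0,"az":0}]'
```

```text
clock: 1.6
position: [0.5477, 0.1032, 0.3069]
ee_rot: [-0.001, 0.064, 0.998, 0.0]
contact_force: [-0.8, -0.6, 0.2]
width: 0.0
gripper_force: 0.0
```

```bash
python3 -m pendant '[{"jaw":-1,"tx":4.7,"ty":-5.9,"tz":0,"ax":0,"ay":0,"az":0},{"jaw":-1,"tx":9.4,"ty":-11.8,"tz":0,"ax":0,"ay":0,"az":0},{"jaw":-1,"tx":9.4,"ty":-11.8,"tz":0,"ax":0,"ay":0,"az":0},{"jaw":-1,"tx":9.4,"ty":-11.8,"tz":0,"ax":0,"ay":0,"az":0},{"jaw":-1,"tx":9.4,"ty":-11.8,"tz":-2,"ax":0,"ay":0,"az":0},{"jaw":-1,"tx":9.4,"ty":-11.8,"tz":-3.5,"ax":0,"ay":0,"az":0},{"jaw":-1,"tx":9.4,"ty":-11.8,"tz":-3.5,"ax":0,"ay":0,"az":0},{"jaw":-1,"tx":9.4,"ty":-11.8,"tz":-3.5,"ax":0,"ay":0,"az":0}]'
python3 -c "
from h import *
grab('scene','s1.png');i=load('s1.png')['pixels'];cv2.imwrite('pics/s1c.png',cv2.resize(i[110:290,230:430],None,fx=3,fy=3,interpolation=2))"
```

```text
clock: 2.6
position: [0.6421, -0.0141, 0.2733]
ee_rot: [0.0, 0.063, 0.998, 0.0]
contact_force: [0.0, 0.1, 0.6]
width: 0.0001
gripper_force: 0.0
```

View pics/s1c.png

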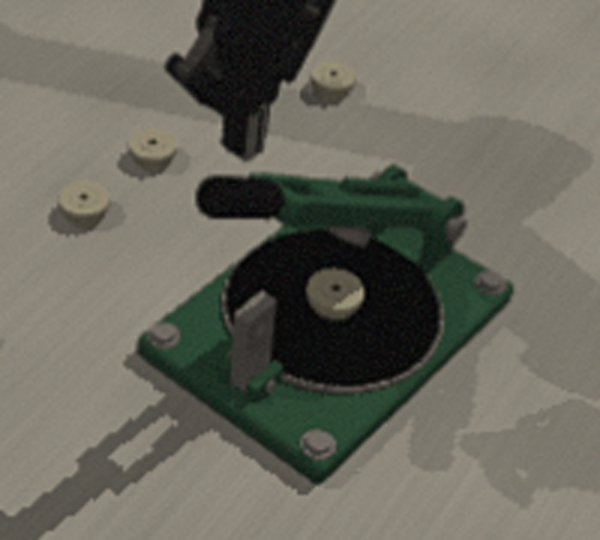

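The closed fingers are centred over the black grip at (240,190) in the crop. I'll push it down along its arc.

```bash
python3 -m pendant '[{"jaw":-1,"tx":0,"ty":0.5,"tz":-1.5,"ax":0,"ay":0,"az":0},{"jaw":-1,"tx":0.1,"ty":0.8,"tz":-2.8,"ax":0,"ay":0,"az":0},{"jaw":-1,"tx":0,"ty":0,"tz":-4.5,"ax":0,"ay":0,"az":0},{"jaw":-1,"tx":-0.2,"ty":-1.1,"tz":-6.3,"ax":0,"ay":0,"az":0},{"jaw":-1,"tx":-0.3,"ty":-2,"tz":-8.3,"ax":0,"ay":0,"az":0},{"jaw":-1,"tx":-0.4,"ty":-2.9,"tz":-10.3,"ax":0,"ay":0,"az":0},{"jaw":-1,"tx":-0.5,"ty":-3.4,"tz":-11.8,"ax":0,"ay":0,"az":0},{"jaw":-1,"tx":-0.5,"ty":-3.8,"tz":-13.1,"ax":0,"ay":0,"az":0},{"jaw":-1,"tx":-0.5,"ty":-4,"tz":-14.1,"ax":0,"ay":0,"az":0},{"jaw":-1,"tx":-0.5,"ty":-4.1,"tz":-14.8,"ax":0,"ay":0,"az":0}]'
```

```text
clock: 3.9
position: [0.637, -0.056, 0.1241]
ee_rot: [-0.0, 0.063, 0.998, -0.0]
contact_force: [-0.3, 0.1, 0.6]
width: -0.0
gripper_force: 0.4
```

```bash
python3 -m pendant '[{"jaw":-1,"tx":0,"ty":-0.1,"tz":-0.5,"ax":0,"ay":0,"az":0},{"jaw":-1,"tx":0,"ty":-0.2,"tz":-1,"ax":0,"ay":0,"az":0},{"jaw":-1,"tx":0,"ty":-0.2,"tz":-1.3,"ax":0,"ay":0,"az":0},{"jaw":-1,"tx":0,"ty":-0.2,"tz":-1.6,"ax":0,"ay":0,"az":0},{"jaw":-1,"tx":0,"ty":-0.2,"tz":-1.9,"ax":0,"ay":0,"az":0},{"jaw":-1,"tx":0,"ty":-0.3,"tz":-2.2,"ax":0,"ay":0,"az":0}]'
```

```text
clock: 4.65
position: [0.6376, -0.0585, 0.1044]
ee_rot: [0.001, 0.063, 0.998, 0.0]
contact_force: [-4.3, 2.5, 16.4]
width: 0.0
gripper_force: 8.4
```

```bash
python3 -m pendant '[{"jaw":-1,"tx":0,"ty":0,"tz":-0.3,"ax":0,"ay":0,"az":0},{"jaw":-1,"tx":0,"ty":0,"tz":-0.6,"ax":0,"ay":0,"az":0},{"jaw":-1,"tx":0,"ty":-0.1,"tz":-0.9,"ax":0,"ay":0,"az":0},{"jaw":-1,"tx":0,"ty":-0.1,"tz":-1.2,"ax":0,"ay":0,"az":0},{"jaw":-1,"tx":0,"ty":-0.1,"tz":-1.4,"ax":0,"ay":0,"az":0}]'
```

```text
clock: 5.28
position: [0.6375, -0.0596, 0.0924]
ee_rot: [0.001, 0.063, 0.998, 0.0]
contact_force: [-5.9, 2.0, 20.0]
width: -0.0001
gripper_force: 9.8
```

```bash
python3 -m pendant '[{"jaw":-1,"tx":0,"ty":0,"tz":-0.2,"ax":0,"ay":0,"az":0},{"jaw":-1,"tx":0,"ty":0,"tz":-0.4,"ax":0,"ay":0,"az":0},{"jaw":-1,"tx":0,"ty":0,"tz":-0.6,"ax":0,"ay":0,"az":0},{"jaw":-1,"tx":0,"ty":0,"tz":-0.7,"ax":0,"ay":0,"az":0},{"jaw":-1,"tx":0,"ty":0,"tz":-0.7,"ax":0,"ay":0,"az":0}]'
```

```text
clock: 5.9
position: [0.6374, -0.0601, 0.0853]
ee_rot: [0.001, 0.063, 0.998, -0.0]
contact_force: [-5.6, 0.0, 17.0]
width: 0.0
gripper_force: 8.9
```

```bash
python3 -m pendant '[{"jaw":-1,"tx":0,"ty":0,"tz":-0.1,"ax":0,"ay":0,"az":0},{"jaw":-1,"tx":0,"ty":0,"tz":-0.2,"ax":0,"ay":0,"az":0}]'; python3 -m pendant '[{"jaw":-1,"tx":0,"ty":0,"tz":-0.1,"ax":0,"ay":0,"az":0},{"jaw":-1,"tx":0,"ty":0,"tz":-0.1,"ax":0,"ay":0,"az":0}]'
```

```text
clock: 6.15
position: [0.6374, -0.0601, 0.0837]
ee_rot: [0.001, 0.063, 0.998, -0.0]
contact_force: [-7.1, -0.1, 24.3]
width: 0.0001
gripper_force: 12.5
clock: 6.4
position: [0.6374, -0.06, 0.0837]
ee_rot: [0.001, 0.063, 0.998, -0.0]
contact_force: [-7.0, 0.0, 23.7]
width: -0.0002
gripper_force: 12.1
```

```bash
python3 -m pendant '[{"jaw":-1,"tx":0,"ty":0,"tz":-0.1,"ax":0,"ay":0,"az":0},{"jaw":-1,"tx":0,"ty":0,"tz":-0.2,"ax":0,"ay":0,"az":0},{"jaw":-1,"tx":0,"ty":0,"tz":-0.2,"ax":0,"ay":0,"az":0}]'
```

```text
clock: 6.78
position: [0.6375, -0.0601, 0.0835]
ee_rot: [0.002, 0.063, 0.998, -0.001]
contact_force: [-9.8, 1.2, 33.8]
width: -0.0
gripper_force: 16.4
```

```bash
python3 -m pendant '[{"jaw":-1,"tx":0,"ty":0,"tz":1,"ax":0,"ay":0,"az":0},{"jaw":-1,"tx":0,"ty":0,"tz":6,"ax":0,"ay":0,"az":0},{"jaw":0.3,"tx":-5,"ty":-3,"tz":12,"ax":0,"ay":0,"az":9.7},{"jaw":0.3,"tx":-10,"ty":-7,"tz":12,"ax":0,"ay":0,"az":9.7},{"jaw":0.3,"tx":-15,"ty":-10.5,"tz":12,"ax":0,"ay":0,"az":9.7},{"jaw":0.3,"tx":-20,"ty":-14,"tz":12,"ax":0,"ay":0,"az":9.7},{"jaw":0.3,"tx":-22.3,"ty":-15.7,"tz":12,"ax":0,"ay":0,"az":9.7},{"jaw":0.3,"tx":-22.3,"ty":-15.7,"tz":12,"ax":0,"ay":0,"az":9.7},{"jaw":0.3,"tx":-22.3,"ty":-15.7,"tz":12,"ax":0,"ay":0,"az":9.7}]' 60
python3 - <<'E'
from fit import *
w=grab('wrist','w1.png'); p=w['pixels'].copy()
d=np.array([np.cos(np.radians(2.5)),np.sin(np.radians(2.5)),0]); o=np.array([.4393,-.2156,.045])
for q in proj(w,[o+t*d for t in(.085,0,-.025,-.045)]): cv2.circle(p,tuple(int(x) for x in q.round()),3,(0,0,255),1)
t=grab('top','t1.png'); g=t['pixels'].copy()
for q in proj(t,[pw(-.118,-.0,.07),pw(-.151,0,.084),pw(-.118,.022,.08),pw(-.118,-.022,.08)]): cv2.circle(g,tuple(int(x) for x in q.round()),1,(0,0,255),-1)
g=cv2.resize(g[112:218,172:325],None,fx=3.6,fy=3.6,interpolation=2)
cv2.imwrite('pics/w1c.png',np.vstack([p[:,:g.shape[1]] if p.shape[1]>g.shape[1] else p, g][:1])); cv2.imwrite('pics/t1c.png',g)
# two-in-one
W=np.zeros((600,800,3),np.uint8); a=cv2.resize(p,(400,300)); W[:300,:400]=a; b=cv2.resize(g,(580,int(580*g.shape[0]/g.shape[1]))); W[300:600,:432]=cv2.resize(b,(432,300)); W[:300,400:]=cv2.resize(t['pixels'][200:305,330:470],(400,300))
cv2.imwrite('pics/mix1.png',W)
E
```

```text
clock: 7.9
position: [0.4148, -0.2168, 0.1966]
ee_rot: [0.001, -0.021, 1.0, 0.0]
contact_force: [0.3, 0.3, -0.6]
width: 0.0555
gripper_force: 0.0
```

View pics/mix1.png

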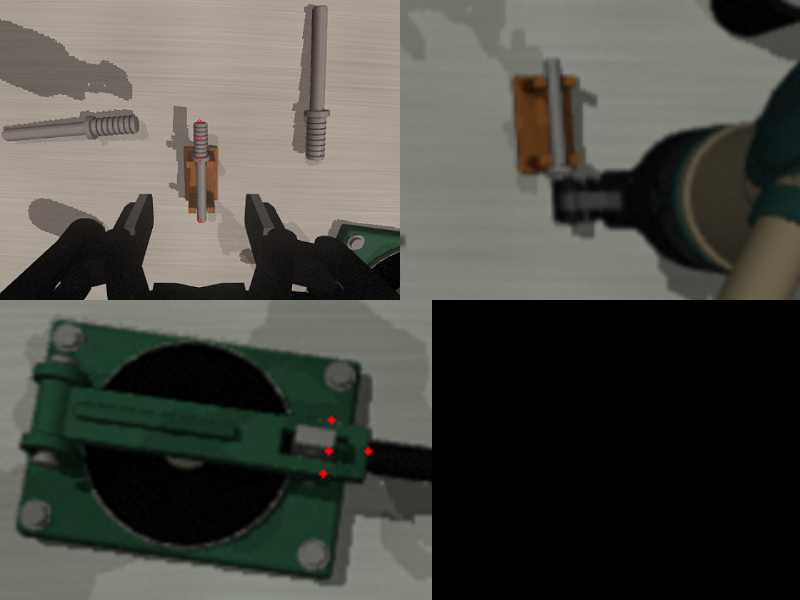

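The wrist view confirms the pin prediction, with the markers sitting on the pin at (200,122)-(201,221). The top view shows the beam down with the staple through its slot at (315,440) in the mosaic. Next is the grasp, and I'll estimate the staple's lean.

```bash
python3 -m pendant '[{"jaw":0.3,"tx":0,"ty":0,"tz":-5,"ax":0,"ay":0,"az":0},{"jaw":0.3,"tx":0,"ty":0,"tz":-10,"ax":0,"ay":0,"az":0},{"jaw":0.3,"tx":0,"ty":0,"tz":-14,"ax":0,"ay":0,"az":0},{"jaw":0.3,"tx":0,"ty":0,"tz":-16.9,"ax":0,"ay":0,"az":0},{"jaw":0.3,"tx":0,"ty":0,"tz":-16.9,"ax":0,"ay":0,"az":0},{"jaw":-1,"tx":0,"ty":0,"tz":-16.9,"ax":0,"ay":0,"az":0},{"jaw":-1,"tx":0,"ty":0,"tz":-16.9,"ax":0,"ay":0,"az":0},{"jaw":-1,"tx":0,"ty":0,"tz":-16.9,"ax":0,"ay":0,"az":0},{"jaw":-1,"tx":0,"ty":0,"tz":-16.9,"ax":0,"ay":0,"az":0}]' 60
python3 - <<'E'
from fit import *
t=load('t1.png'); 
Ri=R.T
D=t['depth']; 
for v in range(155,170,2):
    print(v,[tuple((np.r_[Ri@(q[:2]-c),q[2]]*1e3).round().astype(int).tolist()) for q in (at(t,u,v) for u in range(275,295,3))])
g=t['pixels'][145:180,265:305]; cv2.imwrite('pics/st.png',cv2.resize(g,None,fx=16,fy=16,interpolation=2))
E
```

```text
clock: 9.12
position: [0.4151, -0.2165, 0.0286]
ee_rot: [0.001, -0.021, 1.0, 0.0]
contact_force: [2.4, 4.5, 4.3]
width: 0.0139
gripper_force: 58.0
155 [(-87, -16, 82), (-93, -16, 82), (-100, -17, 83), (-107, -18, 82), (-113, -20, 81), (-120, -20, 82), (-127, -21, 81)]
157 [(-87, -11, 81), (-96, -4, 110), (-102, -5, 109), (-108, -6, 108), (-115, -7, 109), (-121, -16, 82), (-128, -16, 82)]
159 [(-87, -11, 67), (-96, 0, 110), (-103, 0, 110), (-109, -2, 109), (-116, -2, 109), (-122, -4, 108), (-128, -12, 83)]
161 [(-86, -15, 34), (-97, 5, 110), (-103, 4, 110), (-110, 3, 109), (-116, 2, 109), (-123, 0, 107), (-129, -10, 72)]
163 [(-87, -10, 34), (-97, 6, 99), (-104, 6, 103), (-110, 6, 106), (-117, 6, 107), (-122, -13, 41), (-129, -18, 26)]
165 [(-87, -4, 37), (-97, 7, 83), (-103, 6, 83), (-110, 6, 87), (-117, 7, 96), (-122, -11, 30), (-129, -13, 25)]
167 [(-91, 11, 80), (-97, 11, 82), (-104, 9, 80), (-111, 9, 82), (-117, 8, 82), (-123, -7, 26), (-130, -9, 25)]
169 [(-91, 16, 81), (-98, 15, 82), (-105, 15, 83), (-111, 14, 81), (-118, 13, 82), (-125, 12, 81), (-131, 10, 80)]
```

View pics/st.png

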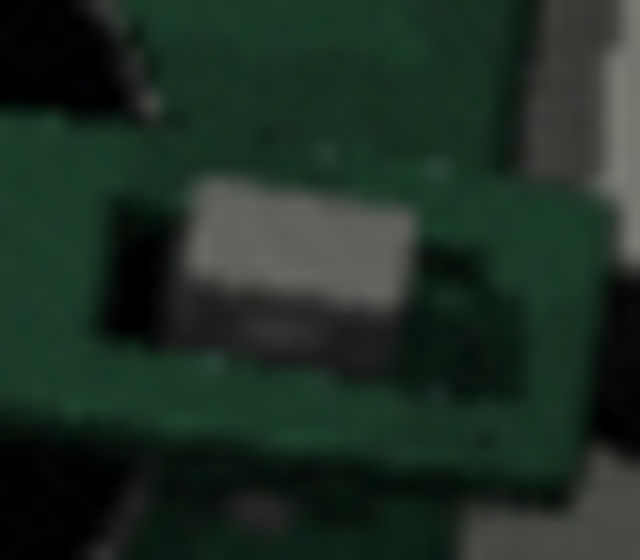

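The staple top spans crop (190..415, 180..300), and the slot spans 105..522. A bright spot on the staple's side at about (275,325) could be the eye.

```bash
python3 - <<'E'
from fit import *
t=load('t1.png')
f=lambda u,v,z:((R.T@(at(t,265+u/16-.47,145+v/16-.47,z)[:2]-c))*1e3).round(1)
print('slot (-81,-133)',f(105,270,.08),f(522,330,.08)); print('beam edges y+-22 ',f(200,115,.08),f(200,440,.08),f(450,170,.08),f(450,488,.08))
for p in((190,225),(415,255),(300,240)): print('top',f(*p,.108))
q=at(t,265+275/16-.47,145+325/16-.47,.088); print('eye?',(R.T@(q[:2]-c))*1e3)
print(manip.get_state()['position'],manip.get_state()['ee_rot'])
E
python3 -m pendant '[{"jaw":-1,"tx":0,"ty":0,"tz":3,"ax":0,"ay":0,"az":0},{"jaw":-1,"tx":0,"ty":0,"tz":7,"ax":0,"ay":0,"az":0},{"jaw":-1,"tx":0,"ty":0,"tz":7,"ax":0,"ay":0,"az":0},{"jaw":-1,"tx":0,"ty":0,"tz":7,"ax":0,"ay":0,"az":0}]'
```

```text
slot (-81,-133) [-80.   -0.3] [-139.3    0.3]
beam edges y+-22  [-90.1 -24.3] [-96.7  22.2] [-126.2  -21.2] [-132.3   24.2]
top [-92.5  -0.6]
top [-123.5   -0.6]
top [-107.7   -0.6]
eye? [-105.12523548    6.43610786]
[ 0.41508483 -0.21653438  0.02857715] [ 1.21263030e-03 -2.08789225e-02  9.99781275e-01  4.13079453e-05]
clock: 9.62
position: [0.4134, -0.2168, 0.0972]
ee_rot: [-0.0, -0.021, 1.0, 0.0]
contact_force: [-0.6, 0.2, -2.1]
width: 0.014
gripper_force: 58.5
```

Run:
```python
from fit import *
t=load('t1.png'); D=t['depth']
P=[]
for v in range(125,185):
  for u in range(190,300):
    if D[v,u]>0:
      q=at(t,u,v); x,y=R.T@(q[:2]-c)
      if .075<q[2]<.086 and -.145<x<.08 and abs(y)<.03:P.append((x,y,q[2]))
P=np.array(P); print(len(P))
X=[];Y=[]
for x0 in np.arange(-.145,.08,.012):
  s=P[(P[:,0]>=x0)&(P[:,0]<x0+.012)]
  if len(s)>10: X.append(x0+.006);Y.append((s[:,1].min()+s[:,1].max())/2);print(round(x0+.006,3),(np.array([s[:,1].min(),s[:,1].max()])*1e3).round(1))
k=np.polyfit(X,Y,1);print(k, 'y at -.105',np.polyval(k,-.105))
# wrist view of held pin
w=grab('wrist','w2.png'); s=grab('scene','s2.png')
a=cv2.resize(w['pixels'],(560,420))
b=cv2.resize(s['pixels'][215:300,130:240],None,fx=3,fy=2,interpolation=2)[:180]
cv2.imwrite('pics/m2.png',a)
```

```text
1441
-0.139 [-21.5  22.7]
-0.127 [-22.   22.2]
-0.115 [-22.5  22. ]
-0.103 [-22.3  22.2]
-0.091 [-21.3  22.1]
-0.079 [-22.8  22.1]
-0.067 [-21.2  22.2]
-0.055 [-22.   21.5]
-0.043 [-22.7  21.1]
-0.031 [-22.2  21.5]
-0.019 [-21.3  21.5]
-0.007 [-22.8  21.5]
0.005 [-21.8  21.2]
0.017 [-22.4  21.1]
0.029 [-22.   21.2]
0.041 [-22.4  21. ]
0.053 [-22.8  21. ]
0.065 [-23.3  21.1]
0.077 [-22.5  20.3]
[-0.00598325 -0.00051048] y at -.105 0.00011776159188444507
```

View pics/m2.png

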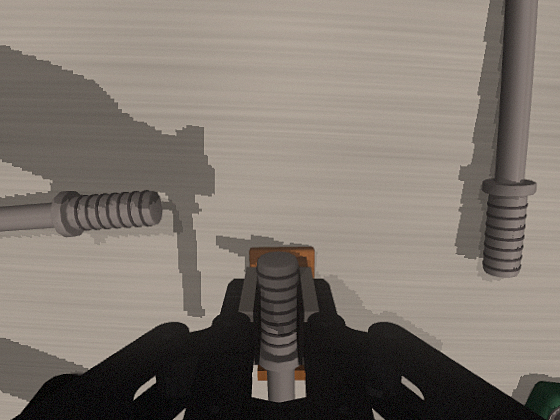

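The pin is held straight between the pads at (278,300). Press pose agrees to within about 0.5 mm. Now I'll bring the pin in front of the staple.

```bash
python3 -m pendant '[{"jaw":-1,"tx":0,"ty":0,"tz":2,"ax":0,"ay":0,"az":0},{"jaw":-1,"tx":0,"ty":4,"tz":2,"ax":0,"ay":0,"az":0},{"jaw":-1,"tx":3,"ty":9,"tz":2,"ax":0,"ay":0,"az":-3},{"jaw":-1,"tx":5,"ty":14,"tz":2,"ax":0,"ay":0,"az":-6},{"jaw":-1,"tx":7,"ty":19,"tz":2,"ax":0,"ay":0,"az":-9.4},{"jaw":-1,"tx":8.5,"ty":23.5,"tz":1,"ax":0,"ay":0,"az":-9.4},{"jaw":-1,"tx":8.9,"ty":25.4,"tz":-1,"ax":0,"ay":0,"az":-9.4},{"jaw":-1,"tx":8.9,"ty":25.4,"tz":-2.5,"ax":0,"ay":0,"az":-9.4},{"jaw":-1,"tx":8.9,"ty":25.4,"tz":-2.5,"ax":0,"ay":0,"az":-9.4},{"jaw":-1,"tx":8.9,"ty":25.4,"tz":-2.5,"ax":0,"ay":0,"az":-9.4}]'
cat > st.py <<'E'
from fit import *
s=manip.get_state(); p=s['position']; q=s['ee_rot']
x,y=R.T@(p[:2]-c); from scipy.spatial.transform import Rotation as Ro
r=Ro.from_quat(np.r_[q[1:],q[0]]); a=-np.cross(r.as_matrix()[:,1],[0,0,1]); a=a if a[0]>0 else -a
tip=p+[0,0,.0164]+a*.1092; tx,ty=R.T@(tip[:2]-c)
print('TCP press mm',x*1e3,y*1e3,'axis z',p[2]*1e3+16.4,'tip',tx*1e3,ty*1e3,tip[2]*1e3,'F press',R.T@s['contact_force'][:2],s['contact_force'][2],'clock',s['clock'])
E
python3 st.py
```

```text
clock: 10.98
position: [0.5032, 0.0362, 0.0726]
ee_rot: [-0.0, 0.061, 0.998, -0.0]
contact_force: [0.3, 0.3, -1.1]
width: 0.0143
gripper_force: 58.5
TCP press mm -107.04710265727526 143.4746265229076 axis z 89.01707519760419 tip -107.43140855000969 34.27530499421031 89.01707519760419 F press [ 0.38480634 -0.2867003 ] -1.1106285360266481 clock 10.975
```

```bash
python3 -m pendant '[{"jaw":-1,"tx":1,"ty":-0.12,"tz":-0.1,"ax":0,"ay":0,"az":0},{"jaw":-1,"tx":2,"ty":-0.24,"tz":-0.1,"ax":0,"ay":0,"az":0},{"jaw":-1,"tx":2.3,"ty":-0.28,"tz":-0.1,"ax":0,"ay":0,"az":0},{"jaw":-1,"tx":2.5,"ty":-0.3,"tz":-0.1,"ax":0,"ay":0,"az":0},{"jaw":-1,"tx":2.7,"ty":-0.32,"tz":-0.1,"ax":0,"ay":0,"az":0},{"jaw":-1,"tx":2.9,"ty":-0.35,"tz":-0.1,"ax":0,"ay":0,"az":0}]'; python3 st.py
```

```text
clock: 11.72
position: [0.5318, 0.0337, 0.0716]
ee_rot: [-0.0, 0.061, 0.998, 0.0]
contact_force: [-0.8, 0.3, -0.6]
width: 0.0142
gripper_force: 58.5
TCP press mm -106.06673468355713 114.758772697064 axis z 87.95696862430486 tip -106.29362108785577 5.559008408881186 87.95696862430486 F press [0.18703331 0.7986412 ] -0.6117492329772071 clock 11.725
```

```bash
python3 -m pendant '[{"jaw":-1,"tx":0.15,"ty":-0.02,"tz":0,"ax":0,"ay":0,"az":0},{"jaw":-1,"tx":0.3,"ty":-0.04,"tz":0,"ax":0,"ay":0,"az":0},{"jaw":-1,"tx":0.4,"ty":-0.05,"tz":0,"ax":0,"ay":0,"az":0}]'; python3 st.py
```

```text
clock: 12.1
position: [0.5363, 0.0331, 0.0716]
ee_rot: [0.0, 0.061, 0.998, 0.0]
contact_force: [-0.7, -0.4, -1.0]
width: 0.0144
gripper_force: 58.5
TCP press mm -106.11922060266802 110.24662447585624 axis z 88.04660526126662 tip -106.35975502774295 1.046889784087764 88.04660526126662 F press [-0.45014974  0.65489145] -0.9826448940150582 clock 12.1
```

```bash
python3 -m pendant '[{"jaw":-1,"tx":0.25,"ty":-0.03,"tz":0,"ax":0,"ay":0,"az":0},{"jaw":-1,"tx":0.5,"ty":-0.06,"tz":0,"ax":0,"ay":0,"az":0},{"jaw":-1,"tx":0.75,"ty":-0.09,"tz":0,"ax":0,"ay":0,"az":0},{"jaw":-1,"tx":1,"ty":-0.12,"tz":0,"ax":0,"ay":0,"az":0}]'; python3 st.py
```

```text
clock: 12.6
position: [0.5464, 0.0319, 0.0716]
ee_rot: [0.0, 0.061, 0.998, 0.0]
contact_force: [-0.3, -0.0, -1.6]
width: 0.0142
gripper_force: 58.5
TCP press mm -106.12220565373498 100.10247509997019 axis z 88.01917490933067 tip -106.36347813962556 -9.097258049960807 88.01917490933066 F press [-0.05137575  0.33144003] -1.6317239891435116 clock 12.6
```

```bash
python3 -m pendant '[{"jaw":-1,"tx":0.4,"ty":-0.05,"tz":0,"ax":0,"ay":0,"az":0},{"jaw":-1,"tx":0.8,"ty":-0.1,"tz":0,"ax":0,"ay":0,"az":0},{"jaw":-1,"tx":1.2,"ty":-0.14,"tz":0,"ax":0,"ay":0,"az":0},{"jaw":-1,"tx":1.6,"ty":-0.19,"tz":0,"ax":0,"ay":0,"az":0},{"jaw":-1,"tx":2,"ty":-0.24,"tz":0,"ax":0,"ay":0,"az":0}]'; python3 st.py;  python3 -m pendant '[{"jaw":-1,"tx":0.4,"ty":-0.05,"tz":0,"ax":0,"ay":0,"az":0},{"jaw":-1,"tx":0.8,"ty":-0.1,"tz":0,"ax":0,"ay":0,"az":0},{"jaw":-1,"tx":1.2,"ty":-0.14,"tz":0,"ax":0,"ay":0,"az":0},{"jaw":-1,"tx":1.6,"ty":-0.19,"tz":0,"ax":0,"ay":0,"az":0},{"jaw":-1,"tx":2,"ty":-0.24,"tz":0,"ax":0,"ay":0,"az":0}]'; python3 st.py
```

```text
clock: 13.22
position: [0.5665, 0.0295, 0.0716]
ee_rot: [-0.0, 0.061, 0.998, 0.0]
contact_force: [0.4, -0.3, -0.2]
width: 0.014
gripper_force: 58.6
TCP press mm -106.11613953941743 79.86384115671191 axis z 87.97862059826224 tip -106.35738041679359 -29.33589163704238 87.97862059826222 F press [-0.23126219 -0.45009097] -0.15356327985955787 clock 13.225
clock: 13.85
position: [0.5864, 0.0271, 0.0716]
ee_rot: [-0.0, 0.061, 0.998, 0.0]
contact_force: [-0.0, 0.0, -1.6]
width: 0.0142
gripper_force: 58.6
TCP press mm -106.08031335208668 59.76338644847819 axis z 88.00833905920831 tip -106.32247036516296 -49.43634395715771 88.0083390592083 F press [-0.00368053  0.04913963] -1.5992089969663408 clock 13.85
```

Next I'll advance the last 13 mm gently until the collar touches.

```bash
python3 -m pendant '[{"jaw":-1,"tx":0.3,"ty":-0.04,"tz":0,"ax":0,"ay":0,"az":0},{"jaw":-1,"tx":0.6,"ty":-0.07,"tz":0,"ax":0,"ay":0,"az":0},{"jaw":-1,"tx":0.8,"ty":-0.1,"tz":0,"ax":0,"ay":0,"az":0},{"jaw":-1,"tx":1,"ty":-0.12,"tz":0,"ax":0,"ay":0,"az":0},{"jaw":-1,"tx":1.1,"ty":-0.13,"tz":0,"ax":0,"ay":0,"az":0},{"jaw":-1,"tx":1.2,"ty":-0.14,"tz":0,"ax":0,"ay":0,"az":0}]'; python3 st.py;  python3 -m pendant '[{"jaw":-1,"tx":0.1,"ty":-0.01,"tz":0,"ax":0,"ay":0,"az":0},{"jaw":-1,"tx":0.1,"ty":-0.01,"tz":0,"ax":0,"ay":0,"az":0}]'; python3 st.py
```

```text
clock: 14.6
position: [0.5982, 0.0257, 0.0716]
ee_rot: [-0.0, 0.061, 0.998, 0.0]
contact_force: [-0.4, -0.8, -0.3]
width: 0.014
gripper_force: 58.6
TCP press mm -106.07712104173899 47.944354699682826 axis z 88.03208738338293 tip -106.31806975558743 -61.25537899033305 88.03208738338293 F press [-0.82222756  0.34083215] -0.331629637339911 clock 14.6
clock: 14.85
position: [0.599, 0.0257, 0.0716]
ee_rot: [-0.0, 0.061, 0.998, 0.0]
contact_force: [-0.7, 0.5, -0.8]
width: 0.0142
gripper_force: 58.6
TCP press mm -106.04025340907296 47.07549051177386 axis z 87.97278106442448 tip -106.27850332230588 -62.124249135804625 87.97278106442448 F press [0.45688843 0.74039916] -0.7622719174823404 clock 14.85
```

```bash
for i in 1 2 3; do :; done; python3 -m pendant '[{"jaw":-1,"tx":0.1,"ty":-0.01,"tz":0,"ax":0,"ay":0,"az":0},{"jaw":-1,"tx":0.1,"ty":-0.01,"tz":0,"ax":0,"ay":0,"az":0}]'; python3 -m pendant '[{"jaw":-1,"tx":0.1,"ty":-0.01,"tz":0,"ax":0,"ay":0,"az":0},{"jaw":-1,"tx":0.1,"ty":-0.01,"tz":0,"ax":0,"ay":0,"az":0}]'; python3 st.py
```

```text
clock: 15.1
position: [0.5991, 0.0256, 0.0715]
ee_rot: [-0.001, 0.061, 0.998, 0.0]
contact_force: [-3.3, 1.2, 1.2]
width: 0.0139
gripper_force: 58.7
clock: 15.35
position: [0.5992, 0.0257, 0.0714]
ee_rot: [-0.002, 0.061, 0.998, 0.0]
contact_force: [-5.9, 1.3, 1.2]
width: 0.0139
gripper_force: 58.8
TCP press mm -106.0203130018204 46.90531477563595 axis z 87.80972669219989 tip -106.25860411469453 -62.29442520310769 87.8097266921999 F press [0.60738497 5.97472902] 1.2446448800153118 clock 15.35
```

```bash
python3 -m pendant '[{"jaw":-1,"tx":-0.15,"ty":0.02,"tz":0,"ax":0,"ay":0,"az":0},{"jaw":-1,"tx":-0.15,"ty":0.02,"tz":0,"ax":0,"ay":0,"az":0}]' 20;  python3 -m pendant '[{"jaw":-0.5,"tx":0,"ty":0,"tz":0,"ax":0,"ay":0,"az":0},{"jaw":-0.2,"tx":0,"ty":0,"tz":0,"ax":0,"ay":0,"az":0},{"jaw":0.1,"tx":0,"ty":0,"tz":0,"ax":0,"ay":0,"az":0},{"jaw":0.1,"tx":0,"ty":0,"tz":0,"ax":0,"ay":0,"az":0},{"jaw":0.1,"tx":0,"ty":0,"tz":4,"ax":0,"ay":0,"az":0},{"jaw":0.1,"tx":0,"ty":0,"tz":10,"ax":0,"ay":0,"az":0},{"jaw":0.1,"tx":-5,"ty":0,"tz":14,"ax":0,"ay":0,"az":0},{"jaw":0.1,"tx":-10,"ty":0,"tz":14,"ax":0,"ay":0,"az":0},{"jaw":0.1,"tx":-15,"ty":0,"tz":14,"ax":0,"ay":0,"az":0},{"jaw":0.1,"tx":-15,"ty":0,"tz":14,"ax":0,"ay":0,"az":0}]'
python3 - <<'E'
from fit import *
t=grab('top','t3.png'); s=grab('scene','s3.png')
W=np.vstack([cv2.resize(t['pixels'][112:222,172:325],(400,288),interpolation=2),cv2.resize(s['pixels'][150:280,250:430],(400,288),interpolation=2)])
cv2.imwrite('pics/m3.png',W)
for v in range(163,182,2): print(v,[tuple((np.r_[R.T@(q[:2]-c),q[2]]*1e3).round().astype(int).tolist()) for q in (at(t,u,v) for u in range(278,287,2))])
E
```

```text
clock: 15.6
position: [0.5992, 0.0257, 0.0715]
ee_rot: [-0.0, 0.061, 0.998, 0.0]
contact_force: [-3.6, 0.5, 0.5]
width: 0.0142
gripper_force: 58.7
clock: 16.85
position: [0.4457, 0.026, 0.2118]
ee_rot: [-0.001, 0.061, 0.998, 0.0]
contact_force: [0.8, -0.0, 0.4]
width: 0.0469
gripper_force: 0.0
163 [(-97, 7, 102), (-101, 7, 102), (-106, 7, 105), (-110, 7, 108), (-115, 7, 109)]
165 [(-97, 7, 83), (-102, 8, 91), (-106, 9, 96), (-110, 8, 96), (-115, 7, 93)]
167 [(-97, 11, 82), (-102, 13, 91), (-107, 13, 95), (-111, 12, 92), (-115, 9, 82)]
169 [(-98, 15, 81), (-103, 17, 92), (-107, 17, 94), (-112, 16, 93), (-116, 13, 82)]
171 [(-99, 23, 92), (-104, 23, 98), (-108, 23, 98), (-112, 21, 93), (-116, 18, 82)]
173 [(-100, 27, 93), (-104, 28, 98), (-109, 27, 98), (-113, 26, 98), (-117, 24, 92)]
175 [(-100, 31, 90), (-105, 32, 96), (-109, 31, 95), (-113, 30, 93), (-117, 18, 46)]
177 [(-101, 36, 92), (-105, 36, 95), (-110, 35, 95), (-114, 34, 93), (-117, 19, 30)]
179 [(-102, 40, 92), (-106, 41, 95), (-110, 40, 94), (-115, 38, 91), (-117, 23, 26)]
181 [(-102, 45, 94), (-107, 45, 96), (-111, 44, 94), (-115, 42, 88), (-118, 28, 25)]
```

View pics/m3.png

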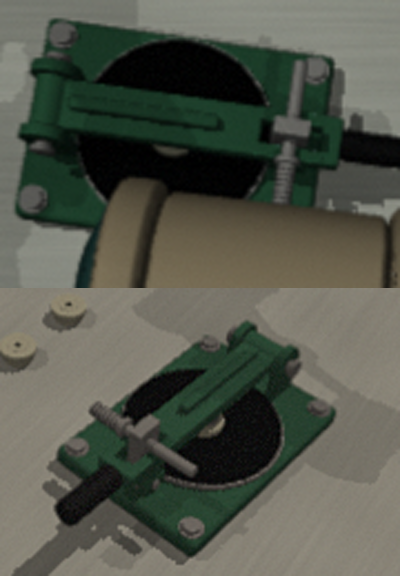

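The pin passes through the staple at (290,125) with its collar against the beam's side, and the beam is down. The arm is clear of everything, so I'll hand it in.

```bash
python3 -c "
from rig import manip
print(manip.sign_off())"
```

```text
the job is handed in; nothing more can be done
None
```

The job is handed in: the beam went down to its hard stop, which should leave the adapter home. The pin is through the staple's eye with its collar against the beam, and the arm is clear. No verdict came back.

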